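# Pair the parts in the kitting tray and latch its strap

### The arm

A 6-joint arm with a two-finger parallel gripper is mounted at the origin on a cart in front of the work surface, level with it; the furniture and walls round the work are solid. World frame = base frame: x ahead of the robot, y to its left, z up, the work surface at z = 0. Lengths are in m, angles in rad, forces in N, time in s.
With the tool pointing down it reaches from about 0.3 to 0.875 m from the base axis. Payload 6.4 kg.
Tool frame: the origin (TCP) lies midway between the tips of the shut fingers; the grasp point (between the pads) lies 19 mm behind it; z points along the fingers, y is the direction in which the jaws open and shut (so a half turn about z gives the same grasp; the last joint's range is limited). The gripper opens to 85 mm and grips with 20 to 120 N. Pads are 22 mm wide; open, the fingers measure 114 mm over their backs; the gripper's body (76 mm by 85 mm) begins 54 mm behind the grasp point. The pads swing forward as they close: fully open they stand 13 mm farther back than shut.
Start: joints at [-1.326, 0.181, 1.607, -0, 1.354, -0.206], TCP at [0.251, -0.518, 0.231] pointing down, gripper open.
Joint ranges: [-2.99, 2.99], [-0.89, 2.07], [0.3, 2.58], [-1.14, 4.28], [0, 2.63], [-3.12, 3.12]. Speed limits (rad/s): [2.57, 2.57, 3.01, 3.14, 3.14, 3.14].

### API

Orientations are given as a unit quaternion [w, x, y, z].
In Python, from bench import ctrl gives the robot as it stands. The module is installed in compiled form; this text tells all that it offers.
- The arm moves only by the tool arm_command, never from a script. Its argument "plan" is one flat list of numbers, 4 for each row, row after row: the shift along the tool's x, y, z in mm, then the turn about the tool's z in rad. A call has 1 to 20 rows; each row shifts and turns the commanded pose from where the row before left it, along the tool's axes as they then stand; what a row does not reach is not made up. A row lasts 1/10 s, in which the tool goes at most 50 mm and 8.59 degrees, less where a joint would pass 70% of its speed; a pose out of reach is approached as far as the arm can. A call is refused whole if a number of a shift passes 50 or a number of a turn 0.15, either way. A call with a gripper value outside its range is refused whole. "grip" is the opening, from 0 (shut) to 1 (fully open), set as the call begins (left out, the last holds). The fingers move at their own pace and stop on an object; the grip force is fixed at half the most. Time passes only in rows, so rows that do not move let the fingers close. It gives the time, the measured TCP pose, the force and the opening at its end, in the units of the state.
- ctrl.get_obs(): the state, without advancing time (a new reading comes with each control period).
- ctrl.camera(name): name is "scene" or "top"; returns a dict with "color" (420x560x3 uint8, red, green, blue), "camera_matrix" (3x3 intrinsics, pixels), "k1" (the pictures are not rectified: a ray, as slopes to the right and down, at radius r is drawn at 1 + k1 r^2 times it, then the intrinsics apply), "eye" and "attitude" of the camera in the world. Camera axes: x right, y up, looking along -z (the intrinsics and any distortion apply to the point x, -y, -z); pixel columns grow to the right and rows downward; lengths in m; the calibration is good to about 2 mm. A picture is of the moment at which its call begins. There is no depth.
- ctrl.hand_in(): hands the job in, once; it reports no verdict.
The state is a dict: "time_s": time; "q": joint angles; "dq": joint speeds; "joint_efforts": joint torques, N m; "eef_pos": TCP position; "eef_rot": TCP orientation; "wrist_force": force on the tool from outside, world axes, zero at the start; "torque": the same for the moment, N m; "opening": opening from 0.0 (shut) to 1.0 (fully open).
Only numpy, scipy, OpenCV 4.12 (cv2) and the standard library are available. Lean on these libraries where they do the work, as an engineer would, in place of code of your own. Each camera call takes 0.05 s, during which the arm holds its last target. There are 200 camera calls.

### The job

Complete the kit in the tray: lift the strap by its knob until its tongue is out of the keeper and slide the strap right back, then set every loose part down flat in the front half of the bay whose rear half holds its twin, the same way up as it lies on the table. When all are in, draw the strap fully forward again, lifting its tongue over the keeper's lip, and let it drop fully into the notch. The parts already in the tray stay in the rear of their bays, and the injector and the wood block beside the tray are left where they are.

Things in the scene. Friction and masses are not known exactly. Their poses are not given: they have to be found in the camera images.
- tray: grey steel tray fixed to the table; x from -118 (front) to +92 mm, y -166 to +166 mm (left end +). Floor 6 mm above the table; lips, end walls and dividers 4 mm thick, top at 20 mm. Four bays along y, 82 mm apart, 78 mm wide inside. Origin on the table, mid-grid; +x to the rear. A rail stand (76 mm high with carriage, to y +205) is at its left end, the keeper post at its right.
- carriage (a joint): slide of the carriage that carries the strap along the left rail, m: 0 = fully forward (latched place), grows to the rear, stop at 0.105; light friction (about 1 N)
- strap (a joint): tilt of the strap about its hinge on the carriage (left end, 68 mm above the table), rad: 0 = level (a stop holds it level everywhere along the slide), grows as the knob is lifted, to 0.5. It falls back by its own weight (about 2 N at the knob)
- knob (a point): top centre of the strap's upright round black knob, 22 mm dia. (cap 28 mm), 52 mm tall, top 124 mm above the table when level, 300 mm right of the strap's hinge. The strap is a flat steel bar over all four bays, 56 mm wide (tray x), 8 mm thick, underside 64 mm above the table. Knob and strap move as one along the tray's x, and up in an arc about the hinge
- notch (a point): bottom of the keeper's notch, 64 mm above the table, on the post at tray x -15, y -182 mm. Notch 24 mm wide (tray x), open above; its rear lip rises 18 mm over its bottom, its front stop 22 mm. The strap's 16 mm wide end tongue lies in it with carriage and strap at 0; to leave or enter, raise the tongue over the rear lip (strap above 0.055 rad: knob up more than 17 mm)
- bay0_front (a point): middle of the front half of bay 0 (bay 0 is leftmost, 3 rightmost) on the tray's floor, at tray x = -50, y = 123 mm
- bay0_rear (a point): middle of the rear half of bay 0 on the tray's floor, at tray x = +50, y = 123 mm
- bay1_front (a point): middle of the front half of bay 1 (bay 0 is leftmost, 3 rightmost) on the tray's floor, at tray x = -50, y = 41 mm
- bay1_rear (a point): middle of the rear half of bay 1 on the tray's floor, at tray x = +50, y = 41 mm
- bay2_front (a point): middle of the front half of bay 2 (bay 0 is leftmost, 3 rightmost) on the tray's floor, at tray x = -50, y = -41 mm
- bay2_rear (a point): middle of the rear half of bay 2 on the tray's floor, at tray x = +50, y = -41 mm
- bay3_front (a point): middle of the front half of bay 3 (bay 0 is leftmost, 3 rightmost) on the tray's floor, at tray x = -50, y = -123 mm
- bay3_rear (a point): middle of the rear half of bay 3 on the tray's floor, at tray x = +50, y = -123 mm
- piston_kept: bare piston standing on its crown, open end up, 61 mm in diameter, 53 mm high; stands in the rear half of one of the bays. Origin: centre of its underside, z up
- piston_loose: the twin of piston_kept (bare piston standing on its crown, open end up, 61 mm in diameter, 53 mm high), loose on the table; may be absent. Origin: centre of its underside, z up
- big_gear_kept: large spur gear with coarse teeth lying flat, 64 mm over the teeth, 14 mm thick at the teeth, 22 mm high with its hub; stands in the rear half of one of the bays. Origin: centre of its underside, z up
- big_gear_loose: the twin of big_gear_kept (large spur gear with coarse teeth lying flat, 64 mm over the teeth, 14 mm thick at the teeth, 22 mm high with its hub), loose on the table; may be absent. Origin: centre of its underside, z up
- bearing_kept: ball bearing lying flat, smooth plain ring, 52 mm in diameter, 15 mm high; stands in the rear half of one of the bays. Origin: centre of its underside, z up
- bearing_loose: the twin of bearing_kept (ball bearing lying flat, smooth plain ring, 52 mm in diameter, 15 mm high), loose on the table; may be absent. Origin: centre of its underside, z up
- small_gear_kept: small dark spur gear with a hub lying flat, 48 mm over the teeth, 12 mm thick at the teeth, 20 mm high with its hub; stands in the rear half of one of the bays. Origin: centre of its underside, z up
- small_gear_loose: the twin of small_gear_kept (small dark spur gear with a hub lying flat, 48 mm over the teeth, 12 mm thick at the teeth, 20 mm high with its hub), loose on the table; may be absent. Origin: centre of its underside, z up
- injector: bystander: fuel injector body lying on the table, 62 x 123 x 23 mm, origin at the centre of its underside
- wood_block: bystander: softwood block lying on the table, 45 x 120 x 38 mm, origin at the centre of its underside
- bench_vice: blue bench vice fixed to the table left of and before the tray, to be kept clear of: about 110 mm high, reaching 90 mm forward, 110 mm back toward the robot and 60 mm to either side of its origin on the table

How it is judged:
On the way, in this order (a step that is already met when the one before it is completed fails the run):
1. the strap is out of its keeper and slid back at least 80 mm (value of joint carriage above 0.08 m), for 0.2 s.
2. with the strap still back, every loose part lies flat and at rest in the front half of its twin's bay (((horizontal distance between piston_kept and bay0_rear below 0.05 m and horizontal distance between piston_loose and bay0_front below 0.05 m) or (horizontal distance between piston_kept and bay1_rear below 0.05 m and horizontal distance between piston_loose and bay1_front below 0.05 m) or (horizontal distance between piston_kept and bay2_rear below 0.05 m and horizontal distance between piston_loose and bay2_front below 0.05 m) or (horizontal distance between piston_kept and bay3_rear below 0.05 m and horizontal distance between piston_loose and bay3_front below 0.05 m)) and ((horizontal distance between big_gear_kept and bay0_rear below 0.05 m and horizontal distance between big_gear_loose and bay0_front below 0.05 m) or (horizontal distance between big_gear_kept and bay1_rear below 0.05 m and horizontal distance between big_gear_loose and bay1_front below 0.05 m) or (horizontal distance between big_gear_kept and bay2_rear below 0.05 m and horizontal distance between big_gear_loose and bay2_front below 0.05 m) or (horizontal distance between big_gear_kept and bay3_rear below 0.05 m and horizontal distance between big_gear_loose and bay3_front below 0.05 m)) and ((horizontal distance between bearing_kept and bay0_rear below 0.05 m and horizontal distance between bearing_loose and bay0_front below 0.05 m) or (horizontal distance between bearing_kept and bay1_rear below 0.05 m and horizontal distance between bearing_loose and bay1_front below 0.05 m) or (horizontal distance between bearing_kept and bay2_rear below 0.05 m and horizontal distance between bearing_loose and bay2_front below 0.05 m) or (horizontal distance between bearing_kept and bay3_rear below 0.05 m and horizontal distance between bearing_loose and bay3_front below 0.05 m)) and ((horizontal distance between small_gear_kept and bay0_rear below 0.05 m and horizontal distance between small_gear_loose and bay0_front below 0.05 m) or (horizontal distance between small_gear_kept and bay1_rear below 0.05 m and horizontal distance between small_gear_loose and bay1_front below 0.05 m) or (horizontal distance between small_gear_kept and bay2_rear below 0.05 m and horizontal distance between small_gear_loose and bay2_front below 0.05 m) or (horizontal distance between small_gear_kept and bay3_rear below 0.05 m and horizontal distance between small_gear_loose and bay3_front below 0.05 m)) and z of each of piston_loose, big_gear_loose, bearing_loose, small_gear_loose in the frame of tray below 0.011 m and angle between each of piston_loose, big_gear_loose, bearing_loose, small_gear_loose's own z axis and vertical below 0.12 rad and linear speed of each of piston_loose, big_gear_loose, bearing_loose, small_gear_loose below 0.03 m/s and value of joint carriage above 0.07 m), for 0.3 s.
At the end, for the whole second after the job is handed in: each loose part lies flat within 50 mm of the middle of the front half of its twin's bay; the kept parts stand within 50 mm of the middle of a bay's rear half; the strap is fully forward (within 8 mm) with its tongue down in the notch (tilt under 0.015 rad); injector and wood block not moved (((horizontal distance between piston_kept and bay0_rear below 0.05 m and horizontal distance between piston_loose and bay0_front below 0.05 m) or (horizontal distance between piston_kept and bay1_rear below 0.05 m and horizontal distance between piston_loose and bay1_front below 0.05 m) or (horizontal distance between piston_kept and bay2_rear below 0.05 m and horizontal distance between piston_loose and bay2_front below 0.05 m) or (horizontal distance between piston_kept and bay3_rear below 0.05 m and horizontal distance between piston_loose and bay3_front below 0.05 m)) and ((horizontal distance between big_gear_kept and bay0_rear below 0.05 m and horizontal distance between big_gear_loose and bay0_front below 0.05 m) or (horizontal distance between big_gear_kept and bay1_rear below 0.05 m and horizontal distance between big_gear_loose and bay1_front below 0.05 m) or (horizontal distance between big_gear_kept and bay2_rear below 0.05 m and horizontal distance between big_gear_loose and bay2_front below 0.05 m) or (horizontal distance between big_gear_kept and bay3_rear below 0.05 m and horizontal distance between big_gear_loose and bay3_front below 0.05 m)) and ((horizontal distance between bearing_kept and bay0_rear below 0.05 m and horizontal distance between bearing_loose and bay0_front below 0.05 m) or (horizontal distance between bearing_kept and bay1_rear below 0.05 m and horizontal distance between bearing_loose and bay1_front below 0.05 m) or (horizontal distance between bearing_kept and bay2_rear below 0.05 m and horizontal distance between bearing_loose and bay2_front below 0.05 m) or (horizontal distance between bearing_kept and bay3_rear below 0.05 m and horizontal distance between bearing_loose and bay3_front below 0.05 m)) and ((horizontal distance between small_gear_kept and bay0_rear below 0.05 m and horizontal distance between small_gear_loose and bay0_front below 0.05 m) or (horizontal distance between small_gear_kept and bay1_rear below 0.05 m and horizontal distance between small_gear_loose and bay1_front below 0.05 m) or (horizontal distance between small_gear_kept and bay2_rear below 0.05 m and horizontal distance between small_gear_loose and bay2_front below 0.05 m) or (horizontal distance between small_gear_kept and bay3_rear below 0.05 m and horizontal distance between small_gear_loose and bay3_front below 0.05 m)) and z of each of piston_loose, big_gear_loose, bearing_loose, small_gear_loose, piston_kept, big_gear_kept, bearing_kept, small_gear_kept in the frame of tray below 0.011 m and angle between each of piston_loose, big_gear_loose, bearing_loose, small_gear_loose, piston_kept, big_gear_kept, bearing_kept, small_gear_kept's own z axis and vertical below 0.12 rad and linear speed of each of piston_loose, big_gear_loose, bearing_loose, small_gear_loose below 0.03 m/s and (horizontal distance between piston_kept and bay0_rear below 0.05 m or horizontal distance between piston_kept and bay1_rear below 0.05 m or horizontal distance between piston_kept and bay2_rear below 0.05 m or horizontal distance between piston_kept and bay3_rear below 0.05 m) and (horizontal distance between big_gear_kept and bay0_rear below 0.05 m or horizontal distance between big_gear_kept and bay1_rear below 0.05 m or horizontal distance between big_gear_kept and bay2_rear below 0.05 m or horizontal distance between big_gear_kept and bay3_rear below 0.05 m) and (horizontal distance between bearing_kept and bay0_rear below 0.05 m or horizontal distance between bearing_kept and bay1_rear below 0.05 m or horizontal distance between bearing_kept and bay2_rear below 0.05 m or horizontal distance between bearing_kept and bay3_rear below 0.05 m) and (horizontal distance between small_gear_kept and bay0_rear below 0.05 m or horizontal distance between small_gear_kept and bay1_rear below 0.05 m or horizontal distance between small_gear_kept and bay2_rear below 0.05 m or horizontal distance between small_gear_kept and bay3_rear below 0.05 m) and value of joint carriage below 0.008 m and value of joint strap below 0.015 rad and velocity of joint strap below 0.05 rad/s); the robot touches nothing.
It fails at once if the injector or the wood block is moved more than 30 mm (distance of any of injector, wood_block from where it was at the start of the episode above 0.03 m).
Of piston_loose, big_gear_loose, bearing_loose, small_gear_loose only 3 to 4 are there at a start; the rules pass over those that are not, and their reading is None.
At some moment in a run one of piston_loose, big_gear_loose, bearing_loose, small_gear_loose may be knocked a few centimetres aside while the robot is not near it.
It also fails if it takes over 210 s, if anything falls off the work surface, if the arm or the gripper's body presses on something with over 40 N, if the wrist force passes 120 N, or if a joint passes its speed limit or range.

## Working session

There is one attempt and no reset: what is moved stays moved. The work goes in short steps, Python scripts to look and compute and a tool call to move; the robot and the scene stay as the last step left them, time stands still between calls to the robot, and variables do not carry over. Pictures are saved under pics/ and viewed, about 12 in all and at most 16, crops included, and the job is handed in when it is done.

Besides the shell and the picture viewer there is one more tool, called as name(argument=value, ...) on one line, values as JSON. arm_command: Moves the arm, as the interface text tells. Its arguments: {"type":"object","properties":{"plan":{"type":"array","items":{"type":"number"}},"grip":{"type":"number"}},"required":["plan"]}

```bash
mkdir -p pics
cat > h.py <<'E'
import numpy as np, cv2
from bench import ctrl
from scipy.spatial.transform import Rotation as R
def rot(a):
    a=np.array(a,float)
    if a.shape==(3,3): return a
    return R.from_quat([a[1],a[2],a[3],a[0]]).as_matrix()
def shot(n,f=None):
    c=ctrl.camera(n)
    if f: cv2.imwrite('pics/'+f,c['color'][:,:,::-1])
    return c
def ray(c,u,v):
    K=np.array(c['camera_matrix']);k=c['k1']
    d=np.array([(u-K[0,2])/K[0,0],(v-K[1,2])/K[1,1]]);s=d.copy()
    for _ in range(30): s=d/(1+k*(s@s))
    return rot(c['attitude'])@np.array([s[0],-s[1],-1.])
def onz(c,u,v,z):
    e=np.array(c['eye']);d=ray(c,u,v);return e+d*(z-e[2])/d[2]
def pix(c,p):
    K=np.array(c['camera_matrix']);q=rot(c['attitude']).T@(np.array(p)-c['eye'])
    s=np.array([q[0],-q[1]])/-q[2];s=s*(1+c['k1']*(s@s));return K[0,0]*s[0]+K[0,2],K[1,1]*s[1]+K[1,2]
E
python3 - <<'E'
from h import *
for n in('top','scene'):
    c=shot(n,n+'0.png');print(n,c['camera_matrix'],c['k1'],c['eye'],c['attitude'])
o=ctrl.get_obs();print(o['time_s'],o['eef_pos'],o['eef_rot'],o['opening'])
print(rot(o['eef_rot']))
E
```

```text
top [[424.48776543   0.         288.92852259]
 [  0.         424.48776543 213.05101558]
 [  0.           0.           1.        ]] -0.03855802647833288 [ 0.29970212 -0.12324579  1.08647104] [-0.68921638 -0.07807584  0.08147004  0.71571473]
scene [[417.49280752   0.         280.27368786]
 [  0.         417.49280752 212.87680197]
 [  0.           0.           1.        ]] 0.007217678307313736 [ 0.16130151 -0.8321892   1.0728276 ] [ 0.91474574  0.32397479 -0.07408526 -0.22976496]
0.1 [ 0.25042557 -0.51705878  0.23048046] [-7.95038697e-04  9.74708621e-01  2.23478126e-01 -1.13101840e-05] 0.9997017880332847
[[ 9.00115054e-01  4.35652094e-01 -3.77395784e-04]
 [ 4.35652129e-01 -9.00113790e-01  1.54480699e-03]
 [ 3.33299248e-04 -1.55491730e-03 -9.99998736e-01]]
```

View pics/top0.png

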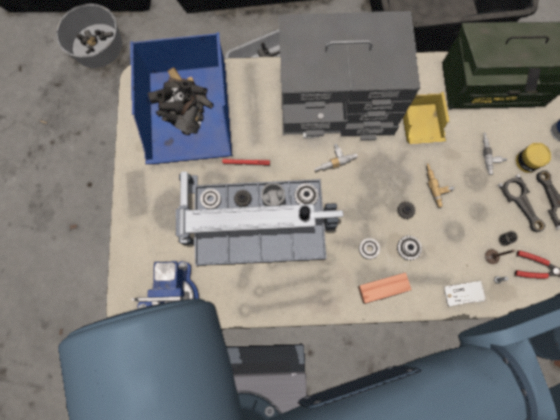

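View pics/scene0.png

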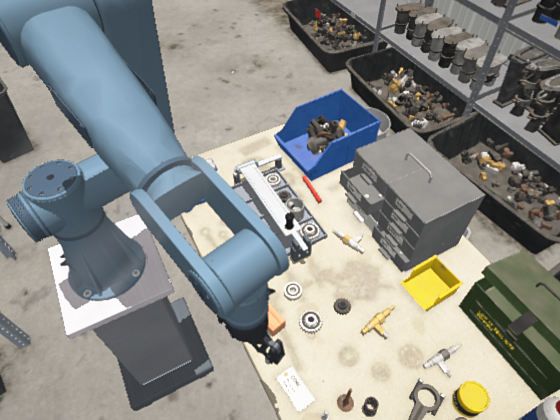

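The top view shows the tray at (195-325, 180-265). The loose parts look like a ring at (370,248), a big gear at (409,247) and a small dark gear at (406,210). The wood block is at (385,288). I'll zoom in and measure.

Run:
```python
from h import *
c=shot('top');im=c['color'][:,:,::-1]
a=cv2.resize(im[150:310,165:455],None,fx=2.7,fy=2.7,interpolation=cv2.INTER_CUBIC);cv2.imwrite('pics/crop0.png',a)
for n,u,v,z in [('bear',370,248,.015),('big',409,247,.02),('small',406,210,.02),('wood',385,288,.038),('vice',165,280,.1),('knob',305,213,.124),
 ('FL',196,265,.02),('FR',325,259,.02),('RL',196,186,.02),('RR',321,180,.02),('inj',337,160,.01)]:
    print(n,onz(c,u,v,z).round(3))
```

```text
bear [ 0.447 -0.336  0.015]
big [ 0.445 -0.435  0.02 ]
small [ 0.542 -0.436  0.02 ]
wood [ 0.344 -0.36   0.038]
vice [0.379 0.16  0.1  ]
knob [ 0.52  -0.17   0.124]
FL [0.42  0.105 0.02 ]
FR [ 0.423 -0.219  0.02 ]
RL [0.627 0.108 0.02 ]
RR [ 0.631 -0.221  0.02 ]
inj [ 0.688 -0.268  0.01 ]
```

View pics/crop0.png

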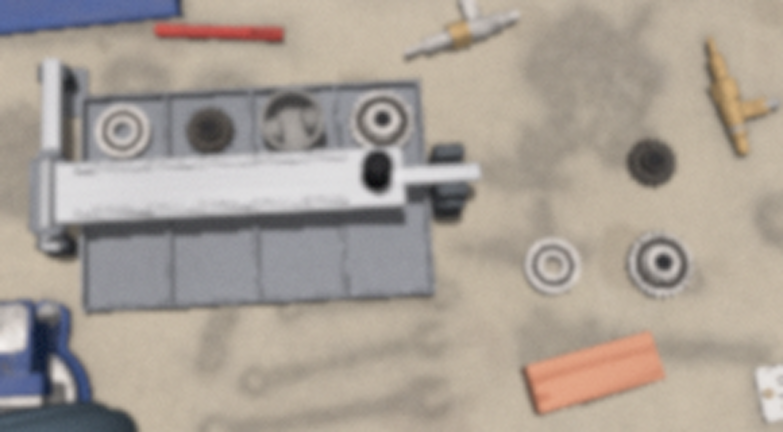

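Kept parts by bay: 0 bearing (crop 122,130), 1 small gear (210,130), 2 piston (293,122), 3 big gear (381,118). Three loose parts are visible. The tray origin is about (0.538, -0.057) with a yaw of about 0.01. The knob is near (0.522, -0.170). I'll turn the jaws along world x and go above the knob.

arm_command(plan=[0, 0, 0, -0.14, 0, 0, 0, -0.14, 0, 0, 0, -0.14, 0, 0, 0, -0.14, 0, 0, 0, -0.14, 0, 0, 0, -0.14, 0, 0, 0, -0.14, 0, 0, 0, -0.14, 30, 22, 0, 0, 35, 27, 0, 0, 35, 27, 0, 0, 35, 27, 0, 0, 35, 27, 0, 0, 35, 27, 0, 0, 35, 27, 0, 0, 35, 27, 0, 0, 35, 27, 0, 0, 30, 22, 0, 0], grip=1)

```text
time_s: 1.95
eef_pos: [0.5115, -0.1754, 0.2311]
eef_rot: [-0.0, 0.707, 0.707, 0.0]
wrist_force: [0.3, 0.4, 0.6]
opening: 0.998
```

Run:
```python
from h import *
o=ctrl.get_obs();print(o['time_s'],o['eef_pos'],o['q'],o['wrist_force']);print(rot(o['eef_rot']).round(3))
c=shot('scene','s1.png')
```

```text
1.95 [ 0.51148283 -0.17544847  0.23113945] [-5.50198077e-01  1.04612934e-01  1.69332303e+00  2.44449171e-04
  1.34383158e+00 -5.51051635e-01] [0.3169439  0.41723256 0.56374659]
[[-0.001  1.    -0.   ]
 [ 1.     0.001  0.   ]
 [ 0.    -0.    -1.   ]]
```

View pics/s1.png

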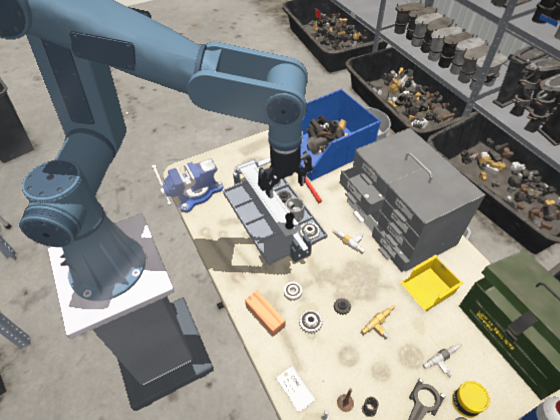

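No loose piston is visible on the table, so three parts are loose. The knob is at about (290,216) in the scene view.

Run:
```python
from h import *
c=shot('scene');im=c['color']
m=(im.max(2)<50).astype(np.uint8)
n,l,s,ce=cv2.connectedComponentsWithStats(m[195:240,270:310])
for i in range(1,n):
    if s[i,4]>5: print(s[i]+[270,195,0,0,0],ce[i]+[270,195])
for u,v in((289,214),(290,216)): print(onz(c,u,v,.124).round(3))
print(pix(c,(.522,-.170,.124)),ctrl.get_obs()['eef_pos'])
```

```text
[286 213   8  16  99] [289.19191919 220.67676768]
[ 0.528 -0.168  0.124]
[ 0.527 -0.176  0.124]
(np.float64(287.5673446657674), np.float64(215.32600292498213)) [ 0.51228489 -0.17379238  0.23106762]
```

arm_command(plan=[2, 13, 0, 0, 0, 0, 30, 0, 0, 0, 40, 0, 0, 0, 40, 0, 0, 0, 30, 0, 0, 0, 6, 0, 0, 0, 0, 0])

```text
time_s: 2.75
eef_pos: [0.5229, -0.1762, 0.0845]
eef_rot: [-0.001, 0.708, 0.707, -0.0]
wrist_force: [1.0, 0.0, -0.0]
opening: 0.999
```

arm_command(plan=[0, 0, 0, 0, 0, 0, 0, 0, 0, 0, 0, 0, 0, 0, 0, 0, 0, 0, 0, 0, 0, 0, 0, 0, 0, 0, 0, 0, 0, 0, 0, 0], grip=0)

```text
time_s: 3.55
eef_pos: [0.5244, -0.176, 0.0863]
eef_rot: [0.001, 0.707, 0.707, 0.0]
wrist_force: [0.1, 0.1, 6.5]
opening: 0.238
```

Gripped, at an opening of 0.238. Lift 32 mm.

arm_command(plan=[1, 0, -8, 0, 1, 0, -8, 0, 1, 0, -8, 0, 2, 0, -8, 0, 0, 0, 0, 0])

```text
time_s: 4.05
eef_pos: [0.524, -0.1698, 0.1182]
eef_rot: [0.0, 0.707, 0.707, 0.001]
wrist_force: [4.4, 1.7, -3.5]
opening: 0.237
```

arm_command(plan=[0, 12, 0, 0, 0, 15, 0, 0, 0, 15, 0, 0, 0, 15, 0, 0, 0, 15, 0, 0, 0, 15, 0, 0, 0, 12, 0, 0, 0, 0, 0, 0])

```text
time_s: 4.85
eef_pos: [0.6234, -0.1689, 0.1157]
eef_rot: [-0.002, 0.707, 0.707, 0.0]
wrist_force: [1.0, 4.8, -3.6]
opening: 0.241
```

arm_command(plan=[-1, 0, 8, 0, -2, 0, 8, 0, -2, 0, 8, 0, 0, 0, 4, 0, 0, 0, 0, 0])

```text
time_s: 5.35
eef_pos: [0.6215, -0.175, 0.0879]
eef_rot: [-0.002, 0.707, 0.707, -0.0]
wrist_force: [-1.8, 5.3, -0.4]
opening: 0.242
```

arm_command(plan=[0, 0, 0, 0, 0, 0, 0, 0, 0, 0, 0, 0, 0, 0, 0, 0, 0, 0, 0, 0, 0, 0, -20, 0, 0, 0, -40, 0, 0, 0, -40, 0, 0, 0, -30, 0, 0, -40, 0, 0, -30, -45, 0, 0, -30, -30, 0, 0, -30, 0, 0, 0], grip=1)

```text
time_s: 6.65
eef_pos: [0.5079, -0.2635, 0.2194]
eef_rot: [-0.001, 0.707, 0.707, -0.0]
wrist_force: [0.2, 0.1, 1.1]
opening: 1.002
```

Run:
```python
from h import *
c=shot('scene','s2.png');t=shot('top')
cv2.imwrite('pics/s2.png',np.hstack([cv2.resize(c['color'][140:350,200:410],(400,400)),cv2.resize(t['color'][150:310,165:455],(400,221)) if 0 else cv2.copyMakeBorder(cv2.resize(t['color'][150:310,165:455],(400,221)),0,179,0,0,0)])[:,:,::-1])
print(ctrl.get_obs()['eef_pos'],ctrl.get_obs()['time_s'])
```

```text
[ 0.51006265 -0.26685896  0.21999707] 6.75
```

View pics/s2.png

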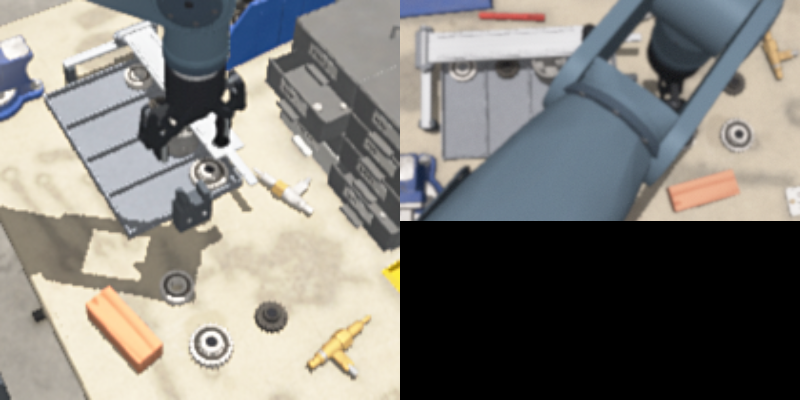

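The strap is back and level over the rear edge. I'll check the loose part positions in the scene view.

Run:
```python
from h import *
c=shot('scene')
for n,u,v,z in(('bear',293.5,290.7,.015),('big',310.8,321.5,.018),('small',341.8,305.8,.018)):
    print(n,onz(c,u,v,z).round(3))
t=shot('top')
# finer top from first crop px
for n,a,b,z in(('bear',552,266,.015),('big',661,264,.018),('small',652,162,.018),('k0',122,130,.021),('k1',210,130,.024),('k2',293,122,.059),('k3',381,118,.026),('woodc',652,332,.038),('woodc2',527,368,.038)):
    print(n,onz(t,165+a/2.7-.3,150+b/2.7-.3,z).round(3))
```

```text
bear [ 0.448 -0.341  0.015]
big [ 0.443 -0.445  0.018]
small [ 0.541 -0.446  0.018]
bear [ 0.447 -0.334  0.015]
big [ 0.444 -0.436  0.018]
small [ 0.543 -0.438  0.018]
k0 [0.593 0.071 0.021]
k1 [ 0.589 -0.014  0.024]
k2 [ 0.584 -0.095  0.059]
k3 [ 0.594 -0.179  0.026]
woodc [ 0.379 -0.416  0.038]
woodc2 [ 0.351 -0.299  0.038]
```

arm_command(plan=[-23, -21, 20, 0, -24, -21, 40, 0, -23, -21, 40, 0, 0, 0, 40, 0, 0, 0, 40, 0, 0, 0, 10, 0, 0, 0, 0, 0, 0, 0, 0, 0], grip=1)

```text
time_s: 7.65
eef_pos: [0.4501, -0.3328, 0.0324]
eef_rot: [0.001, 0.707, 0.708, -0.0]
wrist_force: [0.3, 0.6, 0.3]
opening: 0.999
```

Run:
```python
from h import *
c=shot('scene');i=c['color'][240:360,240:370];cv2.imwrite('pics/s3.png',cv2.resize(i,None,fx=5,fy=5,interpolation=2)[:,:,::-1])
print(ctrl.get_obs()['eef_pos'])
```

```text
[ 0.45037462 -0.3333701   0.0330307 ]
```

View pics/s3.png

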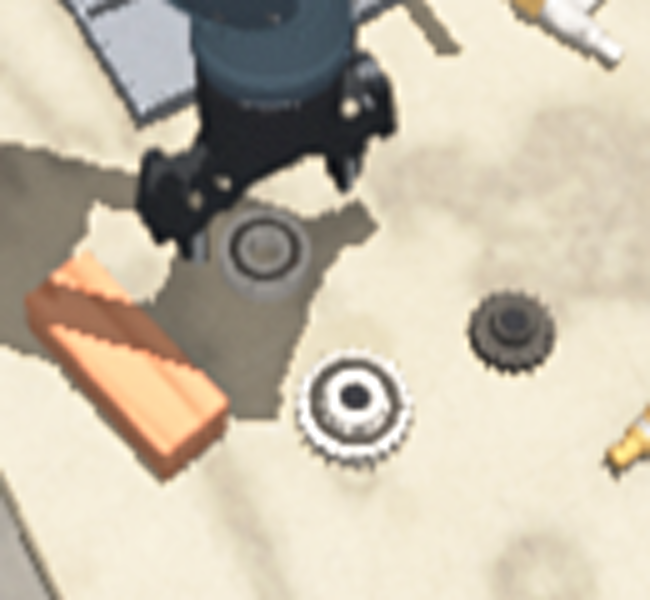

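Run:
```python
from h import *
c=shot('scene')
for u,v,z in((278.4,291,.046),(309,277,.046),(293.7,284,.046),(240+265/5,240+250/5,.015),(240+355/5,240+400/5,.018),(240+513/5,240+326/5,.018)):print(onz(c,u,v,z).round(3))
```

```text
[ 0.403 -0.336  0.046]
[ 0.499 -0.338  0.046]
[ 0.45  -0.337  0.046]
[ 0.448 -0.338  0.015]
[ 0.446 -0.441  0.018]
[ 0.544 -0.445  0.018]
```

arm_command(plan=[-2, -2, 14, 0, 0, 0, 12, 0, 0, 0, 8, 0, 0, 0, 0, 0])

```text
time_s: 8.15
eef_pos: [0.4455, -0.3333, -0.0052]
eef_rot: [-0.002, 0.707, 0.707, 0.0]
wrist_force: [-0.6, 0.6, 0.2]
opening: 0.998
```

arm_command(plan=[0, 0, 0, 0, 0, 0, 0, 0, 0, 0, 0, 0, 0, 0, 0, 0, 0, 0, 0, 0, 0, 0, 0, 0], grip=0)

```text
time_s: 8.75
eef_pos: [0.4473, -0.335, -0.0024]
eef_rot: [0.001, 0.707, 0.707, -0.0]
wrist_force: [-0.7, 1.7, 6.2]
opening: 0.583
```

Bearing gripped. I'll lift it, and check vice clearance before going to bay 0.

arm_command(plan=[0, 0, -15, 0, 0, 0, -30, 0, 0, 0, -45, 0, 0, 0, -45, 0, 25, 0, -25, 0, 40, 10, 0, 0, 40, 10, 0, 0, 40, 10, 0, 0, 40, 10, 0, 0, 40, 5, 0, 0, 40, 0, 0, 0, 35, 0, 0, 0])

```text
time_s: 9.95
eef_pos: [0.4912, -0.0323, 0.1573]
eef_rot: [-0.0, 0.707, 0.707, 0.0]
wrist_force: [1.0, -0.9, -1.6]
opening: 0.584
```

Run:
```python
from h import *
o=ctrl.get_obs();print(o['eef_pos'],o['opening'])
t=shot('top');im=t['color'].astype(int)
m=((im[:,:,2]-im[:,:,0]>40)&(im[:,:,2]>60)).astype(np.uint8);m[:230]=0;m[:,230:]=0;m[330:]=0
ys,xs=np.nonzero(m);print(xs.min(),xs.max(),ys.min(),ys.max())
for u,v in((xs.max(),ys[xs.argmax()]),(xs[ys.argmin()],ys.min()),(xs.min(),ys[xs.argmin()])):
  for z in(.03,.11):print(u,v,onz(t,u,v,z).round(3))
cv2.imwrite('pics/v.png',cv2.resize(t['color'][150:340,110:260],None,fx=3,fy=3)[:,:,::-1])
```

```text
[ 0.49117889 -0.03232879  0.15727911] 0.5842886539145331Traceback (most recent call last):
  File "<stdin>", line 5, in <module>
    return umr_minimum(a, axis, None, out, keepdims, initial, where)
ValueError: zero-size array to reduction operation minimum which has no identity
```

Arm hides the vice; I'll use the saved first picture.

Run:
```python
from h import *
t=shot('top');im=cv2.imread('pics/top0.png')[:,:,::-1].astype(int)
m=((im[:,:,2]-im[:,:,0]>40)&(im[:,:,2]>60)).astype(np.uint8);m[:240]=0;m[:,225:]=0;m[306:]=0
ys,xs=np.nonzero(m)
for i in (xs.argmax(),ys.argmin(),xs.argmin()):
  for z in(.03,.11):print(xs[i],ys[i],onz(t,xs[i],ys[i],z).round(3))
```

```text
197 293 [0.35 0.1  0.03]
197 293 [0.346 0.083 0.11 ]
188 265 [0.419 0.123 0.03 ]
188 265 [0.41  0.105 0.11 ]
145 302 [0.332 0.228 0.03 ]
145 302 [0.33  0.201 0.11 ]
```

Vice stays at x < 0.42, so it's clear. Move over bay 0 and lower.

arm_command(plan=[30, 0, 0, 0, 35, 0, 0, 0, 27, 2, 0, 0, 0, 0, 0, 0, 0, 0, 40, 0, 0, 0, 40, 0, 0, 0, 35, 0, 0, 0, 15, 0, 0, 0, 0, 0, 0, 0, 0, 0])

```text
time_s: 11.05
eef_pos: [0.4941, 0.0566, 0.0273]
eef_rot: [0.0, 0.707, 0.707, -0.0]
wrist_force: [1.1, -0.3, -0.6]
opening: 0.581
```

arm_command(plan=[4, 0, 8, 0, 0, 0, 7, 0, 0, 0, 5, 0, 0, 0, 2, 0, 0, 0, 0, 0])

```text
time_s: 11.55
eef_pos: [0.4934, 0.0616, 0.0044]
eef_rot: [-0.0, 0.707, 0.707, -0.0]
wrist_force: [-0.6, 0.4, -1.4]
opening: 0.583
```

arm_command(plan=[0, 0, 0, 0, 0, 0, 0, 0, 0, 0, 0, 0, 0, 0, -8, 0, 0, 0, -30, 0, 0, 0, -50, 0, 0, 0, -50, 0, -25, 0, -20, 0, -50, 0, 0, 0, -50, 0, 0, 0, -50, 0, 0, 0, -50, 0, 0, 0, -50, 0, 0, 0, -50, -10, 0, 0, -50, -20, 0, 0, -50, -20, 0, 0, 0, 0, 0, 0], grip=0.8)

```text
time_s: 13.25
eef_pos: [0.4444, -0.3611, 0.1638]
eef_rot: [0.001, 0.709, 0.705, -0.001]
wrist_force: [0.9, 0.6, 0.3]
opening: 0.797
```

Run:
```python
from h import *
c=shot('scene')
print(ctrl.get_obs()['eef_pos'],ctrl.get_obs()['time_s'])
cv2.imwrite('pics/s4.png',cv2.resize(c['color'][150:350,200:400],(800,800))[:600,:,::-1] if 0 else cv2.resize(c['color'][150:350,200:400],(600,600),interpolation=2)[:,:,::-1])
```

```text
[ 0.44537592 -0.35824665  0.16340202] 13.3
```

View pics/s4.png

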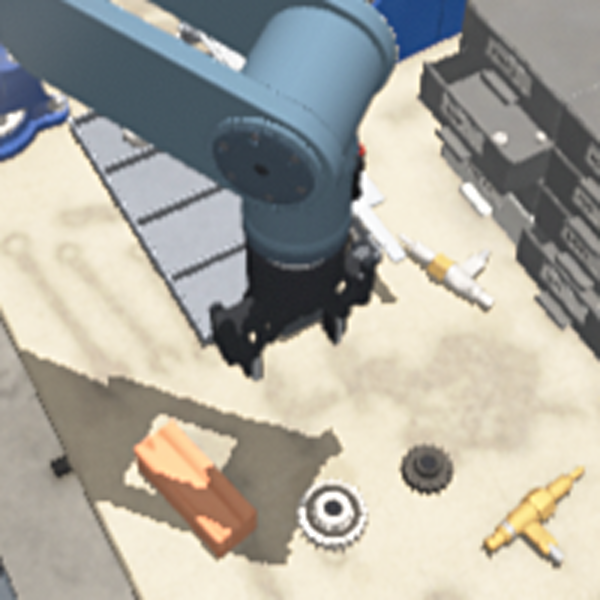

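Gears haven't moved: big at (311,321), small at (343,305). The bearing was released in bay 0. Go to the big gear.

arm_command(plan=[-40, 0, 0, 0, -40, 0, 0, 0, 0, 0, 0, 0, 0, 0, 40, 0, 0, 0, 40, 0, 0, 0, 35, 0, 0, 0, 15, 0, 0, 0, 0, 0, 0, 0, 0, 0], grip=1)

```text
time_s: 14.2
eef_pos: [0.4478, -0.4354, 0.0343]
eef_rot: [0.001, 0.707, 0.707, -0.0]
wrist_force: [0.1, -0.1, -0.1]
opening: 0.998
```

Run:
```python
from h import *
c=shot('scene');i=c['color'][260:360,250:370];cv2.imwrite('pics/s5.png',cv2.resize(i,None,fx=5,fy=5,interpolation=2)[:,:,::-1])
print(ctrl.get_obs()['eef_pos'])
```

```text
[ 0.44807761 -0.43621741  0.03507477]
```

View pics/s5.png

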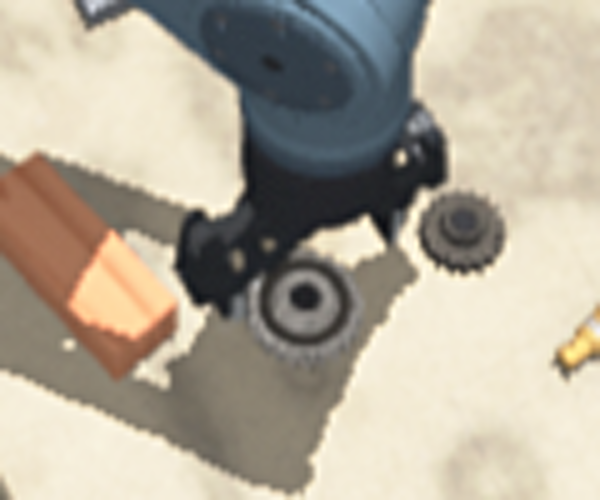

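Aligned over the gear at (311,321). The fingers clear the small gear and the block.

arm_command(plan=[-2, -2, 14, 0, 0, 0, 13, 0, 0, 0, 8, 0, 0, 0, 3, 0, 0, 0, 0, 0])

```text
time_s: 14.75
eef_pos: [0.4443, -0.4368, -0.0063]
eef_rot: [-0.001, 0.707, 0.707, 0.0]
wrist_force: [-0.0, -0.6, 0.0]
opening: 0.998
```

arm_command(plan=[0, 0, 0, 0, 0, 0, 0, 0, 0, 0, 0, 0, 0, 0, 0, 0, 0, 0, 0, 0], grip=0)

```text
time_s: 15.25
eef_pos: [0.4454, -0.438, -0.0042]
eef_rot: [0.001, 0.707, 0.707, -0.0]
wrist_force: [1.2, 1.0, 6.4]
opening: 0.724
```

arm_command(plan=[0, 0, -15, 0, 0, 0, -30, 0, 0, 0, -45, 0, 0, 0, -40, 0, 20, 0, -20, 0, 40, 10, 0, 0, 40, 15, 0, 0, 40, 13, 0, 0, 40, 10, 0, 0, 40, 0, 0, 0, 36, 0, 0, 0, 0, 0, 0, 0, 0, 0, 40, 0, 0, 0, 40, 0, 0, 0, 25, 0, 0, 0, 15, 0, 0, 0, 0, 0, 0, 0, 0, 0])

```text
time_s: 17.05
eef_pos: [0.4927, -0.1818, 0.0251]
eef_rot: [-0.0, 0.707, 0.707, -0.0]
wrist_force: [0.2, -0.6, -3.3]
opening: 0.717
```

arm_command(plan=[0, 0, 8, 0, 0, 0, 8, 0, 0, 0, 5, 0, 0, 0, 1, 0, 0, 0, 0, 0])

```text
time_s: 17.55
eef_pos: [0.4926, -0.1812, 0.0025]
eef_rot: [-0.0, 0.707, 0.707, -0.0]
wrist_force: [-0.1, -0.6, -2.9]
opening: 0.718
```

arm_command(plan=[0, 0, 0, 0, 0, 0, 0, 0, 0, 0, 0, 0, 0, 0, -8, 0, 0, 0, -30, 0, 0, 0, -50, 0, 0, 0, -50, 0, -25, 5, -20, 0, -50, 10, 0, 0, -50, 10, 0, 0, -45, 10, 0, 0, -45, 10, 0, 0, -20, 3, 0, 0, 0, 0, 0, 0, 0, 0, 0, 0], grip=0.93)

```text
time_s: 19.05
eef_pos: [0.5401, -0.4141, 0.1608]
eef_rot: [-0.0, 0.707, 0.707, 0.0]
wrist_force: [-0.2, 0.4, -0.7]
opening: 0.927
```

Run:
```python
from h import *
c=shot('scene');i=c['color'][150:350,220:420];cv2.imwrite('pics/s6.png',cv2.resize(i,None,fx=3,fy=3,interpolation=2)[:,:,::-1])
print(ctrl.get_obs()['eef_pos'],ctrl.get_obs()['time_s'])
```

```text
[ 0.54018221 -0.41336482  0.16081907] 19.1
```

View pics/s6.png

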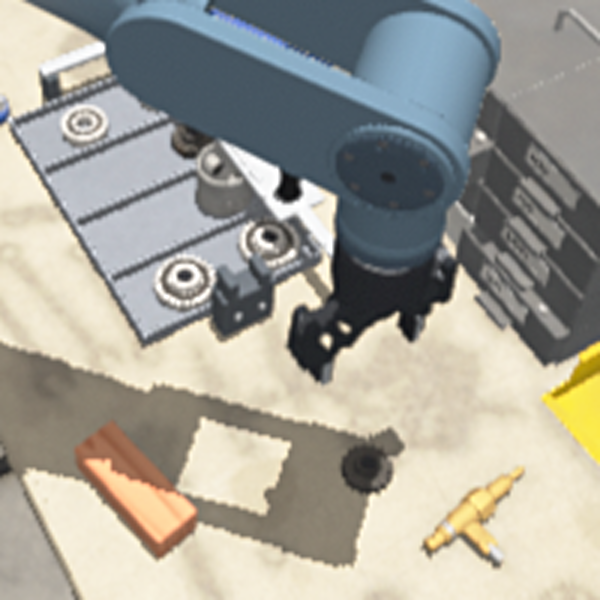

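The bearing lies flat in bay 0 front and the big gear in bay 3 front. The small gear is still at px (342,305). Fetch it.

arm_command(plan=[-27, 2, 0, 0, 0, 0, 20, 0, 0, 0, 40, 0, 0, 0, 40, 0, 0, 0, 30, 0, 0, 0, 0, 0, 0, 0, 0, 0], grip=1)

```text
time_s: 19.8
eef_pos: [0.5427, -0.4402, 0.0313]
eef_rot: [-0.0, 0.707, 0.708, 0.0]
wrist_force: [0.2, -0.2, 1.6]
opening: 1.001
```

Run:
```python
from h import *
c=shot('scene');i=c['color'][250:350,290:410];cv2.imwrite('pics/s7.png',cv2.resize(i,None,fx=5,fy=5,interpolation=2)[:,:,::-1])
print(ctrl.get_obs()['eef_pos'])
```

```text
[ 0.54354962 -0.44144525  0.03302092]
```

View pics/s7.png

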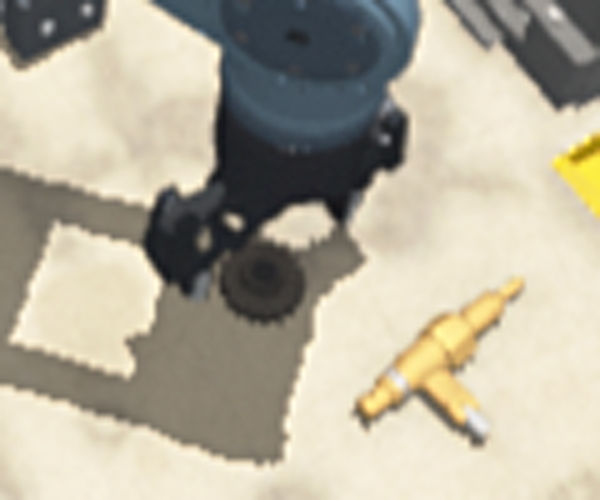

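The gear is centred between the fingers, at crop (263,282).

arm_command(plan=[0, 0, 14, 0, 0, 0, 12, 0, 0, 0, 9, 0, 0, 0, 0, 0])

```text
time_s: 20.25
eef_pos: [0.5412, -0.4402, -0.0065]
eef_rot: [-0.002, 0.707, 0.707, 0.0]
wrist_force: [-0.8, -0.4, -0.6]
opening: 1.0
```

arm_command(plan=[0, 0, 0, 0, 0, 0, 0, 0, 0, 0, 0, 0, 0, 0, 0, 0, 0, 0, 0, 0, 0, 0, 0, 0], grip=0)

```text
time_s: 20.85
eef_pos: [0.5434, -0.4426, -0.0021]
eef_rot: [0.002, 0.707, 0.707, -0.0]
wrist_force: [0.5, -0.2, 6.2]
opening: 0.534
```

arm_command(plan=[0, 0, -15, 0, 0, 0, -30, 0, 0, 0, -45, 0, 0, 0, -45, 0, 25, -5, -25, 0, 40, -15, 0, 0, 40, -15, 0, 0, 40, -16, 0, 0, 40, 0, 0, 0, 40, 0, 0, 0, 40, 0, 0, 0, 40, 0, 0, 0, 40, 0, 0, 0, 40, 0, 0, 0, 40, 0, 0, 0, 0, 0, 0, 0, 0, 0, 0, 0])

```text
time_s: 22.55
eef_pos: [0.4914, -0.0156, 0.1565]
eef_rot: [0.001, 0.706, 0.708, 0.0]
wrist_force: [0.5, -0.5, -1.5]
opening: 0.532
```

arm_command(plan=[0, 0, 40, 0, 0, 0, 40, 0, 0, 0, 35, 0, 0, 0, 15, 0, 0, 0, 0, 0, 0, 0, 0, 0])

```text
time_s: 23.15
eef_pos: [0.4919, -0.0175, 0.0263]
eef_rot: [0.0, 0.708, 0.707, 0.0]
wrist_force: [0.5, 0.3, -1.1]
opening: 0.533
```

Lower to z ≈ 0.004, release, and retreat to a place from which the tray can be seen.

arm_command(plan=[0, 0, 8, 0, 0, 0, 8, 0, 0, 0, 5, 0, 0, 0, 1, 0, 0, 0, 0, 0])

```text
time_s: 23.65
eef_pos: [0.4914, -0.0165, 0.004]
eef_rot: [0.0, 0.707, 0.707, -0.0]
wrist_force: [-1.8, -1.4, 1.6]
opening: 0.529
```

arm_command(plan=[0, 0, 0, 0, 0, 0, 0, 0, 0, 0, 0, 0, 0, 0, -8, 0, 0, 0, -30, 0, 0, 0, -50, 0, 0, 0, -50, 0, -25, 0, -50, 0, -50, 0, 0, 0, -50, 0, 0, 0, -50, 0, 0, 0, -50, 0, 0, 0, -50, 0, 0, 0, -50, 0, 0, 0, 0, 0, 0, 0], grip=0.75)

```text
time_s: 25.15
eef_pos: [0.4905, -0.3449, 0.1871]
eef_rot: [0.001, 0.709, 0.705, -0.001]
wrist_force: [0.7, 0.2, -0.2]
opening: 0.751
```

Run:
```python
from h import *
c=shot('scene');i=c['color'][130:330,180:380];t=shot('top')['color'][150:350,165:365]
cv2.imwrite('pics/s8.png',np.hstack([cv2.resize(x,(400,400),interpolation=2) for x in(i,t)])[:,:,::-1])
print(ctrl.get_obs()['eef_pos'],ctrl.get_obs()['time_s'])
```

```text
[ 0.49082232 -0.33954487  0.1864553 ] 25.25
```

View pics/s8.png

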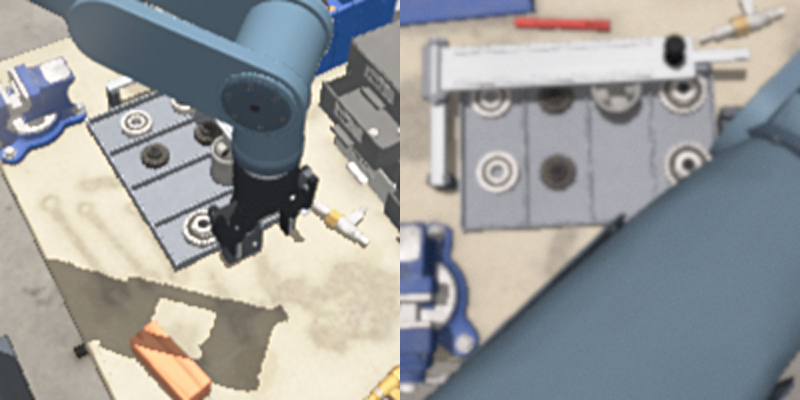

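All three parts are in the bays of their twins, flat. The strap is still back, with the knob at about top px (302,175). Now return to the knob.

arm_command(plan=[0, 0, -30, 0, 33, 27, 0, 0, 33, 27, 0, 0, 33, 27, 0, 0, 33, 27, 0, 0, 33, 25, 0, 0, 0, 0, 0, 0, 0, 0, 0, 0], grip=1)

```text
time_s: 26.05
eef_pos: [0.6244, -0.171, 0.2166]
eef_rot: [-0.0, 0.706, 0.709, -0.0]
wrist_force: [0.2, -0.7, -0.2]
opening: 0.999
```

arm_command(plan=[-2, -1, 20, 0, 0, 0, 40, 0, 0, 0, 40, 0, 0, 0, 22, 0, 0, 0, 8, 0, 0, 0, 0, 0])

```text
time_s: 26.65
eef_pos: [0.6221, -0.1759, 0.0857]
eef_rot: [-0.001, 0.707, 0.707, -0.0]
wrist_force: [-0.7, 0.1, 0.2]
opening: 0.997
```

arm_command(plan=[0, 0, 0, 0, 0, 0, 0, 0, 0, 0, 0, 0, 0, 0, 0, 0, 0, 0, 0, 0, 0, 0, 0, 0, 0, 0, 0, 0, 0, 0, 0, 0], grip=0)

```text
time_s: 27.45
eef_pos: [0.6238, -0.176, 0.0872]
eef_rot: [0.001, 0.707, 0.707, 0.0]
wrist_force: [-1.9, -0.6, 5.6]
opening: 0.24
```

arm_command(plan=[1, 0, -8, 0, 1, 0, -8, 0, 1, 0, -8, 0, 2, 0, -8, 0, 0, 0, 0, 0])

```text
time_s: 27.95
eef_pos: [0.6237, -0.1697, 0.1196]
eef_rot: [-0.0, 0.707, 0.707, 0.001]
wrist_force: [-1.3, 3.7, -2.7]
opening: 0.241
```

arm_command(plan=[0, -12, 0, 0, 0, -15, 0, 0, 0, -15, 0, 0, 0, -15, 0, 0, 0, -15, 0, 0, 0, -15, 0, 0, 0, -10, 0, 0, 0, -3, 0, 0, 0, 0, 0, 0])

```text
time_s: 28.85
eef_pos: [0.5242, -0.1712, 0.1192]
eef_rot: [0.001, 0.707, 0.707, 0.0]
wrist_force: [1.6, -1.6, -1.1]
opening: 0.24
```

arm_command(plan=[-1, 0, 8, 0, -2, 0, 8, 0, -2, 0, 8, 0, 0, 0, 7, 0, 0, 0, 0, 0])

```text
time_s: 29.35
eef_pos: [0.5244, -0.1772, 0.0875]
eef_rot: [0.001, 0.707, 0.707, -0.0]
wrist_force: [1.2, -5.9, 1.7]
opening: 0.239
```

Release, lift clear of the knob, and look.

arm_command(plan=[0, 0, 0, 0, 0, 0, 0, 0, 0, 0, 0, 0, 0, 0, 0, 0, 0, 0, 0, 0, 0, 0, -20, 0, 0, 0, -40, 0, 0, 0, -50, 0, 0, 0, -50, 0, -30, -10, 0, 0, -50, -20, 0, 0, -50, -20, 0, 0, -50, -20, 0, 0, -50, -20, 0, 0, -50, -20, 0, 0, -50, -20, 0, 0, 0, 0, 0, 0], grip=1)

```text
time_s: 31.05
eef_pos: [0.3985, -0.4895, 0.2469]
eef_rot: [0.0, 0.709, 0.705, -0.001]
wrist_force: [0.0, 0.2, -0.2]
opening: 0.999
```

Run:
```python
from h import *
c=shot('scene');i=c['color'][130:330,180:380];t=shot('top')['color'][150:350,165:365]
cv2.imwrite('pics/s9.png',np.hstack([cv2.resize(x,(400,400),interpolation=2) for x in(i,t)])[:,:,::-1])
o=ctrl.get_obs();print(o['eef_pos'],o['time_s'],o['wrist_force'])
```

```text
[ 0.40105129 -0.48490039  0.24680855] 31.15 [ 0.64141426 -0.07748522 -0.44092584]
```

View pics/s9.png

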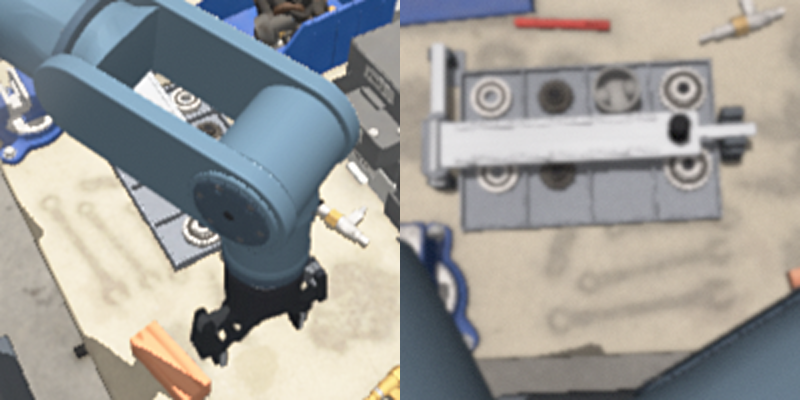

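The strap is forward, the tongue is in the keeper at (735,130), and the loose parts are in the front halves. I'll compare with the first picture numerically, then hand in if it matches.

Run:
```python
from h import *
a=cv2.imread('pics/top0.png');b=shot('top')['color'][:,:,::-1]
def kn(i):
    m=(i[195:235,293:320].max(2)<45);y,x=np.nonzero(m);return x.mean()+293,y.mean()+195,m.sum()
print(kn(a),kn(b))
f=lambda i:cv2.cvtColor(np.ascontiguousarray(i[195:235,290:350]),cv2.COLOR_BGR2GRAY).astype(np.float32)
print('shift px',cv2.phaseCorrelate(f(a),f(b)),'meandiff',abs(f(a)-f(b)).mean())
ok=abs(np.array(kn(a)[:2])-kn(b)[:2]).max()<1
print(ok)
if ok: print(ctrl.hand_in())
```

```text
(np.float64(304.02222222222224), np.float64(215.06666666666666), np.int64(45)) (np.float64(304.025), np.float64(216.8), np.int64(40))
shift px ((-0.1236357592416617, 0.4088792930610019), 0.8490224889914195) meandiff 14.0525
False
```

Run:
```python
from h import *
a=cv2.imread('pics/top0.png');b=shot('top')['color'][:,:,::-1]
g=lambda i:cv2.cvtColor(np.ascontiguousarray(i),cv2.COLOR_BGR2GRAY).astype(np.float32)
for n,c0,c1,r0,r1 in(('strap',225,235,200,245),('strapR',285,295,198,242),('tongue',330,340,200,228)):
    for i in(a,b):
        p=g(i)[r0:r1,c0:c1].mean(1);d=np.diff(p);print(n,'rise',r0+d.argmax(),'fall',r0+d.argmin(),end=' | ')
    print()
for i in(a,b):
    p=g(i)[208:218,325:355].mean(0);print('tongue tip',325+np.diff(p).argmin(),p.astype(int))
for i in(a,b): print(g(i)[204:224,301:308].mean(1).astype(int))
```

```text
strap rise 207 fall 230 | strap rise 208 fall 231 | 
strapR rise 204 fall 227 | strapR rise 205 fall 228 | 
tongue rise 210 fall 216 | tongue rise 211 fall 217 | 
tongue tip 342 [157 157 159 160 160 160 160 159 159 159 161 169 177 183 187 189 185 175
 164 159 158 157 156 156 156 156 157 156 156 157]
tongue tip 342 [155 157 161 161 161 160 160 161 161 161 165 173 184 192 197 198 196 186
 174 168 166 165 165 165 165 166 164 165 166 166]
[151 143 106  66  48  45  44  45  44  38  31  24  20  20  30  58 100 148
 190 212]
[168 181 160 115  72  53  49  49  47  46  43  35  27  24  22  31  60 104
 156 200]
```

The whole strap sits at most 1 px (about 2 mm) from its starting place, and the tongue tip column is the same, so it is level. Both are within tolerance.

```bash
python3 -c "
from bench import ctrl
print(ctrl.hand_in())"
```

```text
the job is handed in; nothing more can be done
None
```

I completed the kit and handed it in at about 31 s of robot time; no verdict was reported. I lifted the strap and slid it back about 99 mm, then set the three loose parts in front of their twins. I saw no loose piston on the table.

| Part | Placed in |
|---|---|
| Bearing | bay 0 front |
| Small gear | bay 1 front |
| Big gear | bay 3 front |

I then drew the strap forward over the keeper's lip and let it down into the notch.

**Last checks:**
- **Parts:** The last pictures showed all three loose parts in the right bays, the kept parts still in the rear halves, and the gripper clear of everything. I judged flatness by eye, without measuring it.
- **Bystanders:** The injector and wood block looked unmoved in the pictures; I did not measure them either.
- **Strap:** The strap and tongue edges came back within about 1 px (about 2 mm) of the first picture, with the tongue tip in the same column. The gripper let go of the knob at the same x, and within about 1 mm of the height, at which it first gripped it.
- **One check disagreed:** A comparison of the knob's dark pixels showed a 1.7 px shift and failed my 1 px limit. I handed in on the strap and tongue edges instead, which are clearer, and put the difference down partly to changed lighting.

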